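# Clear the drilling jig and hold the jack's slide block in its corner

### The job

The calving jack's new slide block is about to be drilled. First take the steel shackle off the drilling jig and put it in the open drawer. Then set the green slide block flat on the jig, rib upwards, its long side along the long brass stop and its end at the short one, press it firmly (about 5 to 15 N each way) into that corner against both stops, and finish still holding it pressed there, leaving the bowl, socket wrench, brush and jack handle where they lie.

Things in the scene. Friction and masses are not known exactly. Their poses are not given: they have to be found in the camera images.
- shackle_mid (a point): D shackle of 14 mm round steel bar, 0.2 to 0.4 kg, lying flat on the jig. This point: 7 mm above what it lies on, midway between its two straight legs, which run straight 19 mm to either side of it. x along the legs towards the bow, y across them, z up. 50 mm over the legs (grip here, across y); it reaches 44 mm to +x and 33 mm to -x, where a dark pin 66 mm long lies along y.
- shackle: the same shackle; origin at its underside, 5 mm to +x of the point shackle_mid, same axes.
- drawer_floor (a point): Point on the wooden drawer's inner floor, 55 mm behind the inside of its front, midway across; moves with it. -x is the way it opens, y across, z up. Inside 158 mm wide (y), 175 mm long; sides and front rise 46 to 56 mm above the floor. The fixed unit's top (200 mm wide, 90 mm above the bench, 68 mm above this floor) covers the drawer's back part: see the joint.
- unit_drawer0 (a joint): How far the drawer is open, in m (0 shut, 0.15 full). The uncovered opening is this less 6 mm long, measured from the inside of the drawer's front backwards. Slides freely with about 1 N.
- corner (a point): Jig corner: the point on the bed's upper face (10 mm above the bench) where the planes of the stop faces meet. x points to the end stop, y to the long stop, z up; the stops lie at x > 0 and y > 0, 16 mm thick, 16 mm high above the bed, and leave a 10 mm chip gap at the corner. The fully seated block's centre is at x -50, y -30 mm here.
- jig: Polished aluminium drilling jig fixed to the bench: bed 200 (x) by 160 (y) by 10 mm, origin under its middle; same axes as corner, which lies at x 80, y 60, z 10 mm from here. The slippery block slides on bed and stops with friction of about 0.15.
- long_stop: Long brass stop on the jig, 140 (x) by 16 (y) by 16 mm, origin under its middle, same axes as the jig. Rigid.
- end_stop: Short brass stop on the jig, 16 (x) by 70 (y) by 16 mm, origin under its middle, same axes as the jig. Rigid.
- block_mid (a point): Green plastic slide block, 0.15 to 0.3 kg: foot 100 (x) by 60 (y) by 20 mm, with a central rib 60 (x) by 26 (y) mm rising from 20 to 56 mm. This point: on its centre line, 28 mm above its underside. x along its length, y across, z up; both ends alike, either may meet the end stop. Starts flat on the bench, rib up; grip the rib across y.
- block: the same block; origin in the middle of its underside, same axes.
- bowl: White ceramic bowl, 120 mm across, 50 mm high; origin at its underside. Leave alone.
- ratchet: Chrome socket wrench lying flat, 220 mm long, up to 46 mm high at the socket; origin at its underside near mid-length. Leave alone.
- brush: Blue brush lying flat, some 200 mm long; origin at its underside. Leave alone.
- jack_handle: Black plastic jack handle, 360 mm long, 36 mm high, lying across beyond the jig; origin at its underside near mid-length. Leave alone.
Mind the look-alikes: they are no part of the job. There is more than one size of the shackle; the job needs the middle-sized.

How it is judged:
By the outcome, as a careful person would: the job done as asked, in the order asked, and still so for the second after the job is handed in, while the arm keeps its last pose, push and grip.
It also fails if it takes over 69 s, if anything falls off the work surface, if the arm or the gripper's body presses on something with over 40 N, if the wrist force passes 120 N, or if a joint passes its speed limit or range.

### The arm

A 6-joint arm with a two-finger parallel gripper is mounted at the origin on the work surface. World frame = base frame: x ahead of the robot, y to its left, z up, the work surface at z = 0. Lengths are in m, angles in rad, forces in N, time in s.
With the tool pointing down it reaches from about 0.35 to 0.775 m from the base axis. Payload 5.5 kg.
Tool frame: the origin (TCP) lies between the finger pads; the fingertips stand 8 mm ahead of it and the grasp point (between the pads) lies 11 mm behind it; z points along the fingers, y is the line along which they close (so a half turn about z gives the same grasp; the last joint's range is limited). The gripper opens to 85 mm and grips with 20 to 120 N. Pads are 22 mm wide; open, the fingers measure 114 mm over their backs; the gripper's body (76 mm by 85 mm) begins 54 mm behind the grasp point. The pads swing forward as they close: fully open they stand 13 mm farther back than shut.
Start: joints at [1.133, 0.313, 0.046, 1.304, 0, 1.431], TCP at [0.169, 0.55, 0.239] pointing down, gripper open.
Joint ranges: [-2.76, 2.76], [-0.86, 1.69], [-1.03, 1.26], [-2.2, 2.34], [-1.47, 1.5], [-3.14, 3.14]. Speed limits (rad/s): [2.57, 2.57, 3.14, 3.14, 3.14, 3.14].

### API

Orientations are given as a unit quaternion [w, x, y, z].
In Python, from workcell import status, vision, job gives the robot as it stands. The module is installed in compiled form; this text tells all that it offers.
- The arm moves only by the tool apply_moves, never from a script. Its argument "moves" is one flat list of numbers, 6 for each row, row after row: the shift along the world's x, y, z in units of 25 mm (1.0 is 25 mm), then the turn, a rotation vector about the world's x, y, z in rad. In form: [x, y, z, rx, ry, rz, x, y, z, rx, ry, rz, ...]. A call has 1 to 20 rows; each row is the pose to reach, as a shift and turn from the pose commanded when the call began; what a row does not reach only later rows make up. A row lasts 1/12 s, in which the tool goes at most 41.7 mm and 7.16 degrees, less where a joint would pass 70% of its speed; a pose out of reach is approached as far as the arm can. A call with a gripper value outside its range is refused whole. "claw" is the opening in per cent of the stroke, from 0 (shut) to 100 (fully open), set as the call begins (left out, the last holds). The fingers move at their own pace and stop on an object; "newtons" is the grip in N (left out, the last holds). Time passes only in rows, so rows that repeat a pose let the fingers close. It gives the time, the measured TCP pose, the force, the opening and the grip force at its end, in the units of the state.
- status.get_state(): the state, without advancing time (a new reading comes with each control period).
- vision.read_camera(name): name is "scene" or "side" or "wrist"; returns a dict with "image" (384x512x3 uint8, blue, green, red), "camera_matrix" (3x3 intrinsics, pixels), "dist_coeffs" ([k1, k2, p1, p2, k3] as OpenCV has them; the pictures are not rectified), "camera_from_world" (4x4, takes a point from world to camera coordinates). Camera axes: x right, y down, z forward; pixel columns grow to the right and rows downward; lengths in m; the calibration is good to about 2 mm. A picture is of the moment at which its call begins. There is no depth.
- job.hand_in(): hands the job in; it is judged then, once.
The state is a dict: "clock": time; "joint_pos": joint angles; "qvel": joint speeds; "tau": joint torques, N m; "tcp_pos": TCP position; "orientation": TCP orientation; "wrist_force": force on the tool from outside, world axes, zero at the start; "ft_torque": the same for the moment, N m; "finger_gap": finger opening in m; "grip_force": force on a finger pad.
Only numpy, scipy, OpenCV 4.12 (cv2) and the standard library are available. Lean on these libraries where they do the work, as an engineer would, in place of code of your own. Each camera call takes 0.05 s, during which the arm holds its last target. There are 200 camera calls.

## Working session

There is one attempt and no reset: what is moved stays moved. The work goes in short steps, Python scripts to look and compute and a tool call to move; the robot and the scene stay as the last step left them, time stands still between calls to the robot, and variables do not carry over. Pictures are saved under pics/ and viewed, at most 10 in all, crops included, and the job is handed in when it is done.

Besides the shell and the picture viewer there is one more tool, called after "Call:" as name(argument=value, ...), one argument or row to a line, values as JSON. apply_moves: Moves the arm, as the interface text tells. Its arguments: {"type":"object","properties":{"moves":{"type":"array","items":{"type":"number"}},"claw":{"type":"number"},"newtons":{"type":"number"}},"required":["moves"]}

```bash
mkdir -p pics; cat > h.py <<'E'
import numpy as np, cv2
from workcell import status, vision, job
def cam(n):
    c=vision.read_camera(n); return c
def ray(c,uv):
    K=np.array(c["camera_matrix"],float);d=np.array(c["dist_coeffs"],float);T=np.array(c["camera_from_world"],float)
    p=cv2.undistortPoints(np.array(uv,float).reshape(-1,1,2),K,d).reshape(-1,2)
    v=np.c_[p,np.ones(len(p))]@T[:3,:3]; o=-T[:3,:3].T@T[:3,3]
    return o,v
def onplane(c,uv,z):
    o,v=ray(c,uv); return o+v*((z-o[2])/v[:,2])[:,None]
def proj(c,P):
    T=np.array(c["camera_from_world"],float)
    return cv2.projectPoints(np.array(P,float).reshape(-1,1,3),cv2.Rodrigues(T[:3,:3])[0],T[:3,3],np.array(c["camera_matrix"],float),np.array(c["dist_coeffs"],float))[0].reshape(-1,2)
E
python3 - <<'E'
from h import *
s=status.get_state();print(s)
for n in ["scene","side"]:
    c=cam(n);np.savez("pics/"+n+".npz",**c);cv2.imwrite(f"pics/{n}0.png",cv2.resize(c["image"],(768,576),interpolation=cv2.INTER_CUBIC))
    o,_=ray(c,[[0,0]]);print(n,o,c["camera_matrix"][0])
E
```

```text
{'clock': 0.0, 'joint_pos': array([ 1.13337157e+00,  3.14017269e-01,  4.49759124e-02,  1.30359736e+00,
       -1.06360536e-05,  1.43121376e+00]), 'qvel': array([ 4.46874349e-04,  8.53409347e-05,  1.80031976e-03,  1.07942081e-03,
       -4.85319550e-04, -9.97565344e-05]), 'tau': array([-5.69883468e-04, -4.80635798e+01,  2.98528504e+01,  1.96179491e-02,
       -7.44687281e-05,  7.94553671e-06]), 'tcp_pos': array([0.16852831, 0.54922819, 0.23839801]), 'orientation': array([-2.56997707e-04,  1.48371186e-01,  9.88931313e-01, -8.84633479e-04]), 'wrist_force': array([0.78072879, 0.8866613 , 1.09569305]), 'ft_torque': array([ 0.00996225, -0.0636597 ,  0.04346869]), 'grip_force': 0.0, 'finger_gap': 0.08528446830156527}
scene [ 1.02490499 -0.46879455  0.85646533] [363.64684923   0.         256.34288104]
side [0.34908819 0.84915328 0.63497994] [390.3685142    0.         253.89037869]
```

View pics/scene0.png

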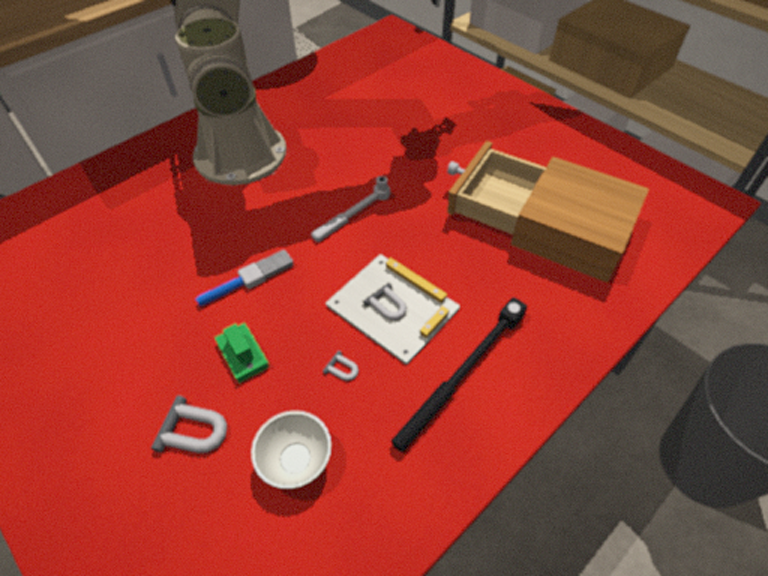

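View pics/side0.png

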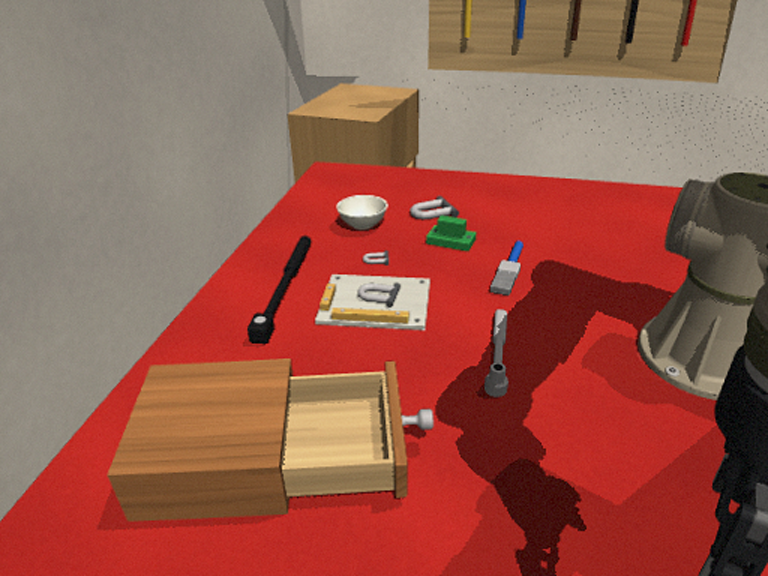

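Scene view (shown at 1.5×): three shackles. The large one is at (192,428), a small one at (341,367), and one on the jig at (385,302). The job's is the one on the jig. It has the middle size, which I'll check by measuring. The block is at (241,352), the jig corner near (448,305), and the open drawer at (500,190).

```bash
cat > m.py <<'E'
from h import *
def load(n): return dict(np.load(f"pics/{n}.npz"))
def comps(mask,amin=30):
    n,l,st,ce=cv2.connectedComponentsWithStats(mask.astype(np.uint8),connectivity=8)
    return [(l==i,st[i,4],ce[i]) for i in range(1,n) if st[i,4]>=amin]
def pts(m): 
    y,x=np.nonzero(m); return np.c_[x,y]
def rect(c,m,z):
    P=onplane(c,pts(m),z)[:,:2]; r=cv2.minAreaRect((P*1000).astype(np.float32)); return np.round(r[0],1),np.round(r[1],1),round(r[2],1)
E
python3 - <<'E'
from m import *
for n in ["scene","side"]:
    c=load(n);h=cv2.cvtColor(c["image"],cv2.COLOR_BGR2HSV);H,S,V=h[...,0].astype(int),h[...,1].astype(int),h[...,2].astype(int)
    print(n)
    for nm,m,z in [("green",(H>45)&(H<80)&(S>120),.02),("brass",(H>18)&(H<32)&(S>130)&(V>120),.026),("white",(S<60)&(V>170),.01),("grey",(S<70)&(V>60)&(V<=170),.02)]:
        for mm,a,ce in comps(m):
            if 60<ce[0]<360 and 140<ce[1]<340: print(nm,a,np.round(ce,1),*rect(c,mm,z))
c=load("scene");im=c["image"]
cv2.imwrite("pics/crop1.png",cv2.resize(im[160:270,205:325],None,fx=5,fy=5,interpolation=cv2.INTER_CUBIC))
c=load("side");im=c["image"]
cv2.imwrite("pics/crop2.png",cv2.resize(im[155:345,70:305],None,fx=3,fy=3,interpolation=cv2.INTER_CUBIC))
E
```

```text
scene
green 748 [160.5 234.1] [ 480.8 -318.3] [ 58.9 113.7] 79.4
brass 208 [277.1 186.1] [584.1  16.9] [140.   18.5] 6.3
brass 82 [289.1 214.6] [678.4 -27.2] [14.3 68.3] 5.2
white 59 [216.5 152.1] [345.3  -8.1] [16.7 68. ] 0.6
white 2404 [257.9 205.8] [589.2 -49.7] [200.7 160.1] 6.2
white 123 [166.6 181.5] [ 337.2 -200.8] [36.8 36.8] 81.5
white 32 [342.2 204.6] [753.  112.2] [16.5 17.8] 80.8
white 91 [229.6 245.1] [ 628.7 -204.5] [46.1 32.8] 13.6
white 386 [131.5 284.7] [ 544.3 -452.1] [92.7 63.4] 35.0
white 1543 [193.6 304.1] [ 680.8 -359.4] [125.4 122.6] 46.7
grey 284 [179.9 177.8] [ 357.9 -175.4] [105.3  47.2] 85.7
grey 94 [275.3 190.9] [586.7   5.8] [142.1  19. ] 9.0
grey 243 [256.  202.5] [589.8 -62. ] [73.2 79.8] 86.6
grey 33 [342.4 204.7] [756.1 105.4] [25.6 25.9] 80.9
grey 145 [270.5 222. ] [ 638.5 -101.4] [242.2 115.8] 44.0
grey 95 [225.8 244.6] [ 633.7 -212.8] [54.  47.3] 7.4
grey 465 [123.2 286.1] [ 551.3 -454.5] [104.5  91.3] 33.9
grey 580 [194.1 286.3] [ 666.4 -346. ] [109.5  64.6] 50.4
side
green 506 [300.5 155.6] [ 471.8 -328.4] [147.3 103.5] 82.2
brass 70 [218.  198.9] [669.4 -11.4] [15.4 81. ] 8.5
brass 333 [246.4 210. ] [577.4  29.8] [135.8  32.7] 6.4
white 41 [248.1 171.1] [ 626.  -198.9] [43.9 35.8] 21.3
white 80 [339.3 177. ] [ 342.1 -218.3] [37.5 39.2] 80.8
white 1335 [252.8 196.8] [587.  -47.8] [199.2 159.1] 6.1
white 39 [333.4 210.5] [347.6 -31.2] [45.  14.3] 87.3
white 53 [284.3 277.3] [438.3 239. ] [15.1 21.3] 11.7
white 33 [272.1 279.1] [463.  248.9] [19.8 12.1] 11.5
grey 208 [242.6 145.5] [ 679.3 -377.4] [129.4 110.3] 42.7
grey 60 [252.1 172.3] [ 618.2 -181.5] [50.3 56.5] 12.7
grey 219 [335.6 187.3] [ 348.5 -149.4] [105.6  41.4] 82.0
grey 196 [253.6 196.1] [578.8 -58.2] [84.6 78.3] 74.4
grey 439 [331.7 240.9] [343.3  75.6] [223.9  32.9] 89.5
grey 187 [246.9 216.1] [574.4  47. ] [192.5  15.7] 6.2
grey 95 [279.7 280.5] [449.9 255.8] [42.8 35.6] 11.7
```

View pics/crop1.png

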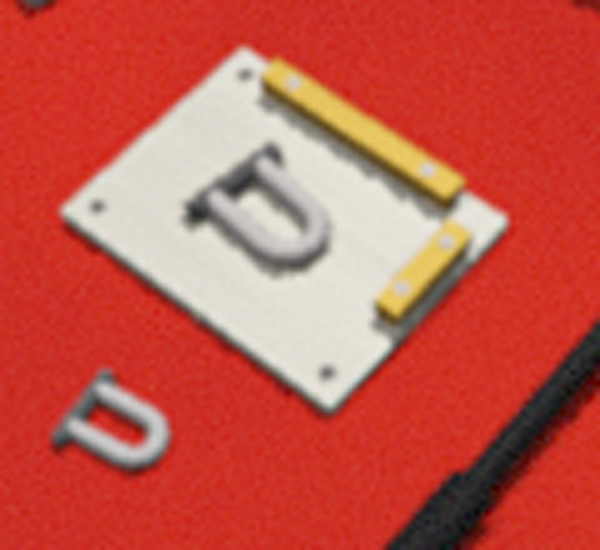

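View pics/crop2.png

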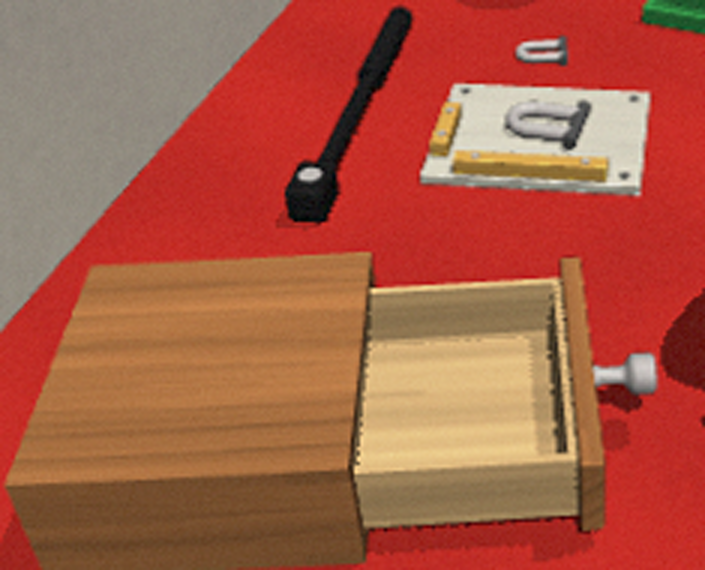

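The crops confirm it. The shackle on the jig is about 80 mm long, the loose small one at crop (115,420) is about 50 mm, and the big one is about 104 mm. The jig measures 200×160 mm with a yaw of 6.2°. I'll measure the shackle, the drawer and the block from picked points.

```bash
python3 - <<'E'
from m import *
c=load("scene");s=load("side")
def C1(p): return (np.array(p,float)+.5)/5-.5+[205,160]
def C2(p): return (np.array(p,float)+.5)/3-.5+[70,155]
np.set_printoptions(precision=1,suppress=True)
print("legs scene",1e3*onplane(c,C1([(258,182),(300,207),(215,207),(258,247),(318,250),(195,213),(275,155)]),.017))
print("legs side",1e3*onplane(s,C2([(570,107),(530,106),(562,138),(525,137),(508,118),(585,103),(572,145)]),.017))
print("unit top side",1e3*onplane(s,C2([(92,265),(370,253),(353,470),(8,487)]),.09))
F=lambda p:(np.array(p,float)+.5)/1.5-.5
print("unit top scene",1e3*onplane(c,F([(555,159),(648,193),(612,275),(514,234)]),.09))
print("front board top side",1e3*onplane(s,C2([(562,258),(580,258),(605,465),(580,468)]),.078))
print("front board top scene",1e3*onplane(c,F([(487,145),(492,150),(456,195),(450,191)]),.078))
print("side-wall corners scene",1e3*onplane(c,F([(497,150),(545,168),(453,197)]),.070))
print("floor corners side",1e3*onplane(s,C2([(370,340),(530,337),(540,460)]),.022))
# block
for n,d in(("scene",c),("side",s)):
    h=cv2.cvtColor(d["image"],cv2.COLOR_BGR2HSV);m=(h[...,0]>45)&(h[...,0]<80)&(h[...,1]>120)
    print(n,np.percentile(h[...,2][m],[5,20,40,60,80,95]))
    y,x=np.nonzero(m);a=d["image"][y.min()-4:y.max()+5,x.min()-4:x.max()+5];print(x.min()-4,y.min()-4)
    a=cv2.resize(a,None,fx=8,fy=8,interpolation=cv2.INTER_CUBIC);cv2.imwrite(f"pics/b_{n}.png",a)
a=cv2.imread("pics/b_scene.png");b=cv2.imread("pics/b_side.png")
o=np.zeros((max(a.shape[0],b.shape[0]),a.shape[1]+b.shape[1]+10,3),np.uint8);o[:a.shape[0],:a.shape[1]]=a;o[:b.shape[0],-b.shape[1]:]=b;cv2.imwrite("pics/crop3.png",o);print(o.shape,a.shape)
E
```

```text
legs scene [[566.  -47.2  17. ]
 [595.4 -42.   17. ]
 [562.  -77.1  17. ]
 [599.  -78.2  17. ]
 [623.6 -55.3  17. ]
 [557.3 -88.1  17. ]
 [558.6 -26.7  17. ]]
legs side [[565.8 -85.2  17. ]
 [604.5 -79.4  17. ]
 [561.6 -31.4  17. ]
 [596.  -26.3  17. ]
 [620.1 -54.6  17. ]
 [552.9 -95.1  17. ]
 [549.9 -22.   17. ]]
unit top side [[836.3 300.2  90. ]
 [640.4 244.3  90. ]
 [580.1 434.1  90. ]
 [776.  493.4  90. ]]
unit top scene [[594.8 429.9  90. ]
 [788.2 478.7  90. ]
 [855.7 240.7  90. ]
 [671.9 192.8  90. ]]
front board top side [[506.  207.6  78. ]
 [493.1 204.9  78. ]
 [438.3 389.   78. ]
 [452.4 394.3  78. ]]
front board top scene [[454.2 373.8  78. ]
 [473.2 368.4  78. ]
 [515.3 203.2  78. ]
 [498.7 203.2  78. ]]
side-wall corners scene [[475.3 385.1  70. ]
 [586.5 412.9  70. ]
 [509.8 201.2  70. ]]
floor corners side [[641.  264.2  22. ]
 [524.9 236.2  22. ]
 [490.1 347.6  22. ]]
scene [ 59.   95.  128.2 163.  171.  174. ]
140 206
side [  8.7  25.   86.   91.8 132.  153. ]
163 -3
(760, 4498, 3) (760, 1696, 3)
```

Call:
apply_moves(
  moves=[16.6,-24.2,0.5,0,0,0.35,16.6,-24.2,0.5,0,0,0.35,16.6,-24.2,0.5,0,0,0.35,16.6,-24.2,0.5,0,0,0.35,16.6,-24.2,0.5,0,0,0.35,16.6,-24.2,0.5,0,0,0.35,16.6,-24.2,0.5,0,0,0.35,16.6,-24.2,0.5,0,0,0.35,16.6,-24.2,0.5,0,0,0.35,16.6,-24.2,0.5,0,0,0.35,16.6,-24.2,0.5,0,0,0.35,16.6,-24.2,0.5,0,0,0.35,16.6,-24.2,0.5,0,0,0.35,16.6,-24.2,0.5,0,0,0.35,16.6,-24.2,0.5,0,0,0.35,16.6,-24.2,0.5,0,0,0.35,16.6,-24.2,0.5,0,0,0.35,16.6,-24.2,0.5,0,0,0.35,16.6,-24.2,0.5,0,0,0.35,16.6,-24.2,0.5,0,0,0.35],
)

```text
clock: 1.77
tcp_pos: [0.584, -0.0569, 0.2505]
orientation: [-0.001, -0.025, 1.0, 0.0]
wrist_force: [-0.1, 0.0, -0.6]
finger_gap: 0.0854
grip_force: 0.0
```

```bash
python3 - <<'E'
from m import *
c=cam("wrist");np.savez("pics/w1.npz",**c)
s=status.get_state();print(s["clock"],s["tcp_pos"],s["orientation"],s["joint_pos"])
cv2.imwrite("pics/w1.png",cv2.resize(c["image"],None,fx=1.5,fy=1.5,interpolation=cv2.INTER_CUBIC))
print(ray(c,[[256,192]]))
E
```

```text
1.8167 [ 0.58330197 -0.05567829  0.25084806] [-1.03769461e-03 -2.54362185e-02  9.99675802e-01  4.60857689e-04] [-2.32305067e-01  3.34156712e-01  1.03543097e-01  1.34242449e+00
  3.62252343e-04 -2.83183430e-01]
(array([ 0.5012124 , -0.06162314,  0.38544494]), array([[ 0.31998389,  0.01409745, -0.9473225 ]]))
```

View pics/w1.png

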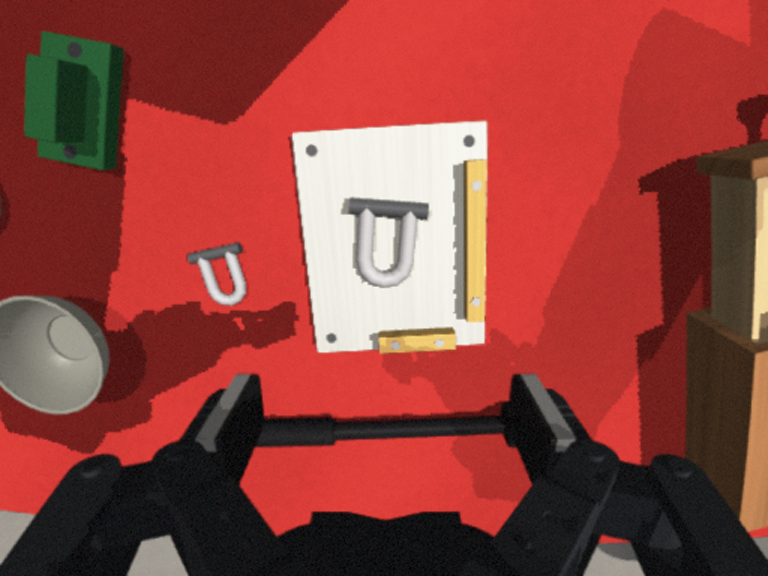

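Wrist view at 1.5×. Shackle: pin ends at (346,206) and (428,211), bow bottom at (388,287), legs near x=365 and x=410. Jig corner is near (470,335). Block: its two foot holes are at (74,50) and (70,150), and the rib top is around (25–57, 55–140).

```bash
python3 - <<'E'
from m import *
np.set_printoptions(precision=1,suppress=True)
c=load("w1");F=lambda p:(np.array(p,float)+.5)/1.5-.5
w=lambda p,z:1e3*onplane(c,F(p),z)[:,:2]
print("shackle pin ends, bow outer, legs L/R",w([(346,206),(428,211),(388,287),(365,240),(410,240),(361,262),(412,262)],.017).tolist())
h=cv2.cvtColor(c["image"],cv2.COLOR_BGR2HSV);H,S,V=[h[...,i].astype(int) for i in range(3)]
for nm,m,z in [("brass",(H>18)&(H<32)&(S>110)&(V>150),.026),("white",(S<40)&(V>190),.01),("green",(H>45)&(H<85)&(S>100)&(V>85),.056)]:
    for mm,a,ce in comps(m,100):
        if ce[1]<245 and ce[0]<330: print(nm,a,ce*1.5,*rect(c,mm,z))
# shackle mask inside jig
jig=np.zeros(S.shape,np.uint8);cv2.fillPoly(jig,[(F([(300,160),(450,140),(455,320),(325,330)])).astype(np.int32)],1)
m=(jig>0)&((S<60))&(V<205)
for mm,a,ce in comps(m,30): print("sh",a,ce*1.5,*rect(c,mm,.017))
print("holes",w([(74,50),(70,150)],.02).tolist())
print("rib top",w([(25,54),(57,57),(51,141),(25,136)],.056).tolist())
print("foot top right edge",w([(123,45),(113,170)],.01).tolist())
gm=(H>45)&(H<85)&(S>80);print("green all z.02",[ (a,*rect(c,mm,.02)) for mm,a,ce in comps(gm,300)])
a=c["image"][5:125,0:100];cv2.imwrite("pics/crop4.png",cv2.resize(a,None,fx=4,fy=4,interpolation=cv2.INTER_CUBIC))
E
```

```text
shackle pin ends, bow outer, legs L/R [[554.3839423514645, -91.76199475666073], [555.1920065032052, -22.626601207025026], [624.3280443051572, -52.86201403314317], [582.7310745915204, -74.7902245257654], [580.834105549072, -36.14213992281486], [602.4730261465502, -77.60243733563533], [600.2925076363549, -33.0899705017697]]
brass 1241 [475.1 239.5] [580.1  19.1] [138.1  15.5] 6.2
brass 404 [418.6 341.3] [672.4 -25.1] [15.7 68.3] 4.6
white 13433 [382.2 228.6] [587.9 -49. ] [199.4 158.7] 6.3
white 327 [223.1 280.4] [ 626.8 -202.9] [44.8 32.8] 15.0
green 2281 [60.6 91.7] [ 478.7 -297.3] [63.2 88.3] 79.9
sh 1511 [383.  231.8] [585.8 -59.9] [73.8 77.4] 88.6
holes [[438.48370203738, -310.1761054255444], [515.8451103695668, -323.90985494689795]]
rib top [[446.56945850977934, -324.8483974844054], [449.1624444891926, -299.4951758108304], [507.97887190360615, -312.65225915397366], [504.4124606034873, -333.7920456690866]]
foot top right edge [[433.3495941412134, -274.4021611952771], [532.3195622228752, -293.9049486838429]]
green all z.02 [(np.int32(4807), array([ 477.4, -317.6]), array([81.6, 98.8]), 79.6)]
```

View pics/crop4.png

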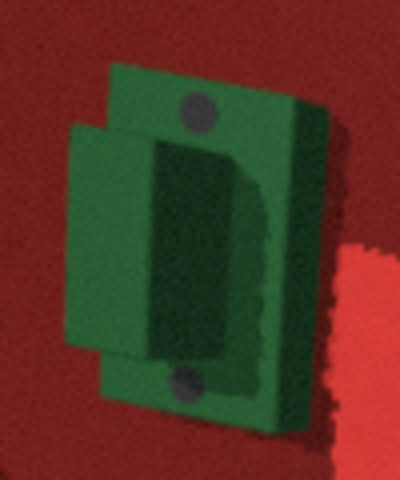

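Call:
apply_moves(
  moves=[-0.14,-0.04,-7.4,0,0,-0.05,-0.14,-0.04,-7.4,0,0,-0.05,-0.14,-0.04,-7.4,0,0,-0.05,-0.14,-0.04,-7.4,0,0,-0.05,-0.14,-0.04,-7.4,0,0,-0.05,-0.14,-0.04,-8.0,0,0,-0.05,-0.14,-0.04,-8.6,0,0,-0.05,-0.14,-0.04,-9.0,0,0,-0.05,-0.14,-0.04,-9.2,0,0,-0.05,-0.14,-0.04,-9.3,0,0,-0.05,-0.14,-0.04,-9.34,0,0,-0.05,-0.14,-0.04,-9.34,0,0,-0.05,-0.14,-0.04,-9.34,0,0,-0.05],
  claw=73,
  newtons=40,
)

```text
clock: 2.9
tcp_pos: [0.5809, -0.0563, 0.0193]
orientation: [0.001, -0.001, 1.0, -0.0]
wrist_force: [-0.5, 0.5, 0.4]
finger_gap: 0.0624
grip_force: 0.0
```

Call:
apply_moves(
  moves=[0,0,-0.04,0,0,0,0,0,-0.04,0,0,0,0,0,-0.04,0,0,0,0,0,-0.04,0,0,0,0,0,-0.04,0,0,0,0,0,-0.04,0,0,0],
  claw=35,
  newtons=60,
)

```text
clock: 3.4
tcp_pos: [0.5812, -0.0565, 0.0186]
orientation: [0.001, -0.001, 1.0, -0.0]
wrist_force: [-0.1, 0.3, 5.2]
finger_gap: 0.0478
grip_force: 61.0
```

Call:
apply_moves(
  moves=[0,0,1,0,0,0,0,0,2,0,0,0,0,0,4,0,0,0,0,0,6,0,0,0,0,0,6,0,0,0,0,0,6,0,0,0],
)

```text
clock: 3.9
tcp_pos: [0.5832, -0.057, 0.1726]
orientation: [0.004, -0.001, 1.0, -0.001]
wrist_force: [1.2, -0.7, -3.1]
finger_gap: 0.0474
grip_force: 64.0
```

```bash
python3 - <<'E'
from m import *
c=cam("wrist");s=cam("side")
print(status.get_state()["wrist_force"])
a=c["image"][150:384,110:400];b=s["image"][120:350,70:360]
o=np.hstack([cv2.resize(a,(400,323)),cv2.resize(b,(400,317))[:,:] if 0 else cv2.resize(b,(400,323))])
cv2.imwrite("pics/v6.png",o)
np.savez("pics/s2.npz",**s)
E
```

```text
[-0.49202243  0.28397791 -2.90071886]
```

View pics/v6.png

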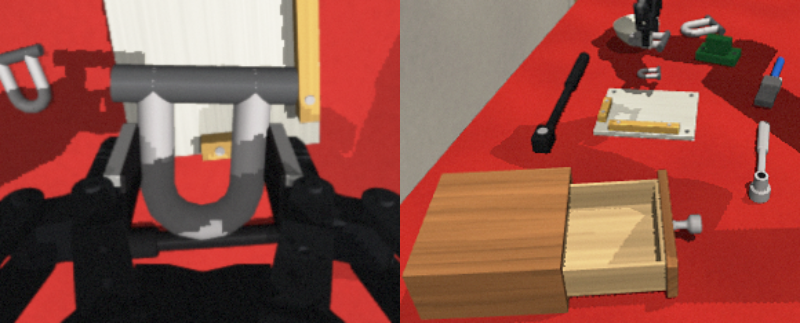

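The shackle is held level between the legs (wrist panel, legs at x≈155 and 250; weight about 3 N), and the jig is clear in the side panel. Next I'll go above the drawer and measure it there.

Call:
apply_moves(
  moves=[-1.92,14.9,1.6,0,0,0.28,-1.92,14.9,1.6,0,0,0.28,-1.92,14.9,1.6,0,0,0.28,-1.92,14.9,1.6,0,0,0.28,-1.92,14.9,1.6,0,0,0.28,-1.92,14.9,1.6,0,0,0.28,-1.92,14.9,1.6,0,0,0.28,-1.92,14.9,1.6,0,0,0.28,-1.92,14.9,1.6,0,0,0.28,-1.92,14.9,1.6,0,0,0.28,-1.92,14.9,1.6,0,0,0.28,-1.92,14.9,1.6,0,0,0.28],
)

```text
clock: 5.0
tcp_pos: [0.5307, 0.3159, 0.2042]
orientation: [-0.002, -0.141, 0.99, -0.001]
wrist_force: [1.1, -0.6, -4.1]
finger_gap: 0.0478
grip_force: 64.1
```

```bash
python3 - <<'E'
from m import *
s=status.get_state();print(s["tcp_pos"],s["orientation"])
c=cam("wrist");np.savez("pics/w2.npz",**c)
cv2.imwrite("pics/w2.png",cv2.resize(c["image"],None,fx=1.5,fy=1.5,interpolation=cv2.INTER_CUBIC))
E
```

```text
[0.53073454 0.31587043 0.2042366 ] [-2.49599707e-03 -1.41245917e-01  9.89970976e-01 -9.09919202e-04]
```

View pics/w2.png

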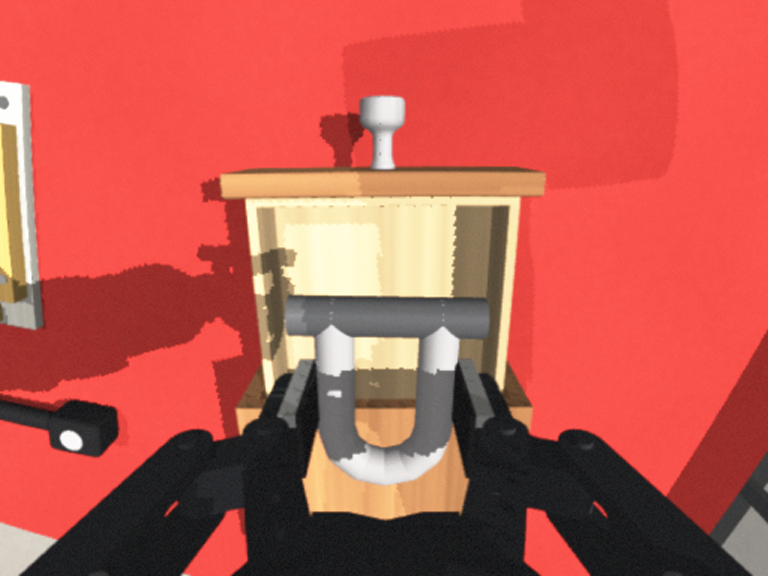

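```bash
python3 - <<'E'
from m import *
np.set_printoptions(precision=1,suppress=True)
c=load("w2");F=lambda p:(np.array(p,float)+.5)/1.5-.5
w=lambda p,z:1e3*onplane(c,F(p),z)[:,:2]
B=w([(222,196),(543,193),(222,174),(543,171)],.078);U=w([(238,408),(530,406)],.09)
print(B,U,np.linalg.norm(B[0]-B[1]),np.linalg.norm(U[0]-U[1]))
for q in (B,U): print(np.degrees(np.arctan2(-(q[1]-q[0])[0],(q[1]-q[0])[1])))
print("mids",B[:2].mean(0),U.mean(0))
S=w([(250,200),(516,197)],.068);print("inner front corners",S,np.linalg.norm(S[0]-S[1]))
E
```

```text
[[507.1 206.6]
 [451.9 390. ]
 [494.4 204.3]
 [440.  385.1]] [[641.3 243.9]
 [584.6 432.2]] 191.49653087888137 196.62595836171815
16.76434361258239
16.761333204685975
mids [479.5 298.3] [613. 338.]
inner front corners [[506.9 220.8]
 [459.1 378.4]] 164.70666601856752
```

Call:
apply_moves(
  moves=[0.16,-0.04,-1.6,0,0,0,0.16,-0.04,-3.2,0,0,0,0.16,-0.04,-4.6,0,0,0,0.16,-0.04,-5.6,0,0,0,0.16,-0.04,-6.2,0,0,0,0.16,-0.04,-6.6,0,0,0,0.16,-0.04,-6.8,0,0,0,0.16,-0.04,-6.8,0,0,0,0.16,-0.04,-6.8,0,0,0],
)

```text
clock: 5.8
tcp_pos: [0.5371, 0.3148, 0.0381]
orientation: [0.001, -0.14, 0.99, 0.0]
wrist_force: [1.1, -0.8, -2.4]
finger_gap: 0.0477
grip_force: 64.0
```

Call:
apply_moves(
  moves=[0,0,-0.1,0,0,0,0,0,-0.2,0,0,0,0,0,-0.24,0,0,0,0,0,-0.24,0,0,0,0,0,-0.24,0,0,0],
)

```text
clock: 6.22
tcp_pos: [0.5362, 0.3154, 0.0316]
orientation: [0.0, -0.141, 0.99, 0.0]
wrist_force: [0.6, -0.0, -4.6]
finger_gap: 0.0473
grip_force: 64.0
```

Call:
apply_moves(
  moves=[0,0,0,0,0,0,0,0,0,0,0,0,0,0,0,0,0,0,0,0,0,0,0,0],
  claw=72,
)

```text
clock: 6.55
tcp_pos: [0.5367, 0.3155, 0.0319]
orientation: [0.001, -0.141, 0.99, 0.0]
wrist_force: [0.0, 0.8, -0.6]
finger_gap: 0.061
grip_force: 0.0
```

Call:
apply_moves(
  moves=[0,0,0.6,0,0,0,0,0,1.4,0,0,0,0,0,3,0,0,0,0,0,4.6,0,0,0,0,0,6.2,0,0,0,0,0,7,0,0,0],
)

```text
clock: 7.05
tcp_pos: [0.538, 0.316, 0.2123]
orientation: [0.004, -0.141, 0.99, 0.001]
wrist_force: [1.4, 0.3, 0.6]
finger_gap: 0.0615
grip_force: 0.0
```

```bash
python3 - <<'E'
from m import *
s=status.get_state();print(s["tcp_pos"],s["orientation"],s["wrist_force"],s["clock"])
c=cam("wrist");np.savez("pics/w3.npz",**c)
cv2.imwrite("pics/w3.png",c["image"])
E
```

```text
[0.53795651 0.31601422 0.21234817] [ 0.00361319 -0.14067163  0.9900492   0.00101297] [1.41535675 0.31411124 0.64301501] 7.05
```

View pics/w3.png

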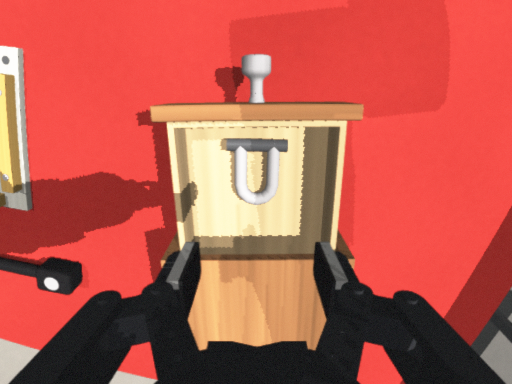

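The shackle lies flat inside the drawer, with the pin at (258,145) and the bow at (257,200). Now the block.

Call:
apply_moves(
  moves=[-2.39,-25.31,-2,0,0,-0.457,-2.39,-25.31,-2,0,0,-0.457,-2.39,-25.31,-2,0,0,-0.457,-2.39,-25.31,-2,0,0,-0.457,-2.39,-25.31,-2,0,0,-0.457,-2.39,-25.31,-2,0,0,-0.457,-2.39,-25.31,-2,0,0,-0.457,-2.39,-25.31,-2,0,0,-0.457,-2.39,-25.31,-2,0,0,-0.457,-2.39,-25.31,-2,0,0,-0.457,-2.39,-25.31,-2,0,0,-0.457,-2.39,-25.31,-2,0,0,-0.457,-2.39,-25.31,-2,0,0,-0.457,-2.39,-25.31,-2,0,0,-0.457,-2.39,-25.31,-2,0,0,-0.457,-2.39,-25.31,-2,0,0,-0.457,-2.39,-25.31,-2,0,0,-0.457,-2.39,-25.31,-2,0,0,-0.457],
)

```text
clock: 8.6
tcp_pos: [0.476, -0.3177, 0.1559]
orientation: [-0.0, 0.088, 0.996, 0.001]
wrist_force: [0.1, 0.6, 0.3]
finger_gap: 0.0613
grip_force: 0.0
```

```bash
python3 - <<'E'
from m import *
np.set_printoptions(precision=1,suppress=True)
c=cam("wrist");np.savez("pics/w4.npz",**c);s=status.get_state();print(s["tcp_pos"],s["orientation"])
h=cv2.cvtColor(c["image"],cv2.COLOR_BGR2HSV);H,S,V=[h[...,i].astype(int) for i in range(3)]
gm=(H>40)&(H<85)&(S>70)
for mm,a,ce in comps(gm,100):
    print(a,ce,*rect(c,mm,.02)); 
# dark grey holes within green hull
    hull=cv2.convexHull(pts(mm).astype(np.int32));f=np.zeros(gm.shape,np.uint8);cv2.fillConvexPoly(f,hull,1)
    for m2,a2,ce2 in comps((f>0)&~gm,8): print(" hole",a2,ce2,1e3*onplane(c,[ce2],.02))
cv2.imwrite("pics/w4.png",c["image"])
E
```

```text
[ 0.5 -0.3  0.2] [-0.   0.1  1.   0. ]
5877 [257.7 180.7] [ 476.5 -317.1] [59.2 99.9] 79.6
 hole 18 [226.  146.5] [[ 435.4 -339.9   20. ]]
 hole 121 [257.7 143.6] [[ 438.  -310.2   20. ]]
 hole 12 [289.  166.5] [[ 464.8 -284.6   20. ]]
 hole 17 [227. 182.] [[ 469.5 -346.1   20. ]]
 hole 11 [288. 191.] [[ 489.1 -289.1   20. ]]
 hole 15 [287. 211.] [[ 510. -293.   20.]]
 hole 11 [228. 213.] [[ 501.6 -351.9   20. ]]
 hole 11 [267. 230.] [[ 527.3 -316.3   20. ]]
```

View pics/w4.png

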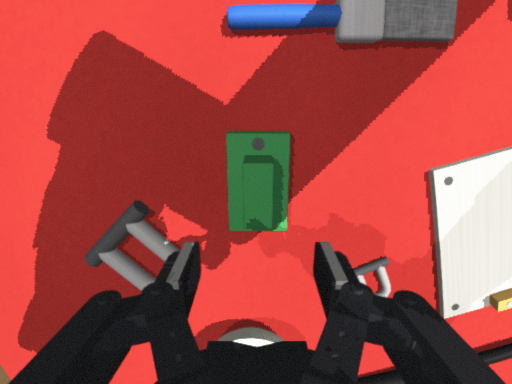

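The block measures 59×100 mm at (476.5,-317.1) with a yaw of -10.4°, under the open fingers. Its hole is at (258,144). Descending to grip the rib.

Call:
apply_moves(
  moves=[0.02,0.02,-1.4,0,0,-0.005,0.02,0.02,-2.8,0,0,-0.005,0.02,0.02,-3.8,0,0,-0.005,0.02,0.02,-4.4,0,0,-0.005,0.02,0.02,-4.7,0,0,-0.005,0.02,0.02,-4.8,0,0,-0.005,0.02,0.02,-4.8,0,0,-0.005,0.02,0.02,-4.8,0,0,-0.005],
)

```text
clock: 9.32
tcp_pos: [0.478, -0.317, 0.0377]
orientation: [0.001, 0.089, 0.996, -0.001]
wrist_force: [1.0, -0.5, 0.8]
finger_gap: 0.0618
grip_force: 0.0
```

Call:
apply_moves(
  moves=[0,0,0,0,0,0,0,0,0,0,0,0,0,0,0,0,0,0,0,0,0,0,0,0,0,0,0,0,0,0,0,0,0,0,0,0],
  claw=10,
  newtons=80,
)

```text
clock: 9.82
tcp_pos: [0.4776, -0.3177, 0.0375]
orientation: [0.001, 0.09, 0.996, -0.001]
wrist_force: [-0.3, 1.3, 6.6]
finger_gap: 0.0247
grip_force: 79.4
```

Call:
apply_moves(
  moves=[0,0,0.6,0,0,0,0,0,1.6,0,0,0,0,0,2.6,0,0,0,5.1,11.53,2.6,0,0,0.288,5.1,11.53,2.6,0,0,0.288,5.1,11.53,2.6,0,0,0.288,5.1,11.53,2.6,0,0,0.288,5.1,11.53,2.6,0,0,0.288,5.1,11.53,2.6,0,0,0.288,5.1,11.53,2.6,0,0,0.288,5.1,11.53,2.6,0,0,0.288,5.1,11.53,2.6,0,0,0.288,5.1,11.53,2.6,0,0,0.288,5.1,11.53,2.6,0,0,0.288],
)

```text
clock: 10.98
tcp_pos: [0.6039, -0.029, 0.1008]
orientation: [-0.001, -0.054, 0.999, -0.0]
wrist_force: [0.4, 0.3, -1.3]
finger_gap: 0.0249
grip_force: 79.2
```

```bash
python3 - <<'E'
from m import *
np.set_printoptions(precision=4,suppress=True)
s=status.get_state();print(s["tcp_pos"],s["orientation"],s["wrist_force"],s["ft_torque"])
for n in("scene","side","wrist"):
    c=cam(n);h=cv2.cvtColor(c["image"],cv2.COLOR_BGR2HSV);H,S=h[...,0],h[...,1]
    for mm,a,ce in comps((H>40)&(H<85)&(S>70),150): print(n,a,ce,*rect(c,mm,s["tcp_pos"][2]-.0375+.02))
E
```

```text
[ 0.6039 -0.029   0.1008] [-0.0007 -0.0541  0.9985 -0.    ] [ 0.3863  0.3419 -1.2543] [-0.0412  0.0371  0.0299]
scene 600 [272.0167 189.825 ] [608.7 -29.5] [104.4  76.6] 3.2
side 673 [242.0223 180.8782] [603.9 -37.6] [100.5 133.2] 10.8
wrist 13723 [257.0578 225.7867] [608.9 -29.6] [116.6  59.7] 6.1
```

Call:
apply_moves(
  moves=[0,0,-0.8,0,0,0,0,0,-1.5,0,0,0,0,0,-1.8,0,0,0,0,0,-1.96,0,0,0,0,0,-1.96,0,0,0,0,0,-1.96,0,0,0],
)

```text
clock: 11.63
tcp_pos: [0.6047, -0.0293, 0.0528]
orientation: [0.0, -0.054, 0.999, -0.0]
wrist_force: [-0.0, -0.4, -1.7]
finger_gap: 0.025
grip_force: 79.2
```

Call:
apply_moves(
  moves=[0,0,-0.06,0,0,0,0,0,-0.1,0,0,0,0,0,-0.14,0,0,0,0,0,-0.14,0,0,0,0,0,-0.14,0,0,0],
)

```text
clock: 12.05
tcp_pos: [0.6046, -0.0287, 0.049]
orientation: [0.0, -0.054, 0.999, 0.0]
wrist_force: [0.7, 0.1, -1.8]
finger_gap: 0.0245
grip_force: 79.2
```

Call:
apply_moves(
  moves=[0,0,-0.03,0,0,0,0,0,-0.06,0,0,0,0,0,-0.06,0,0,0,0,0,-0.06,0,0,0],
)

```text
clock: 12.38
tcp_pos: [0.6047, -0.0288, 0.0475]
orientation: [0.0, -0.054, 0.999, 0.0]
wrist_force: [-1.0, -0.1, 0.0]
finger_gap: 0.0247
grip_force: 79.4
```

Call:
apply_moves(
  moves=[0,0,-0.02,0,0,0,0,0,-0.04,0,0,0,0,0,-0.04,0,0,0,0,0,-0.04,0,0,0],
)

```text
clock: 12.72
tcp_pos: [0.6053, -0.0289, 0.0475]
orientation: [0.001, -0.054, 0.999, -0.0]
wrist_force: [0.2, 0.1, 5.8]
finger_gap: 0.0245
grip_force: 80.2
```

Call:
apply_moves(
  moves=[-0.014,0.12,0,0,0,0,-0.026,0.24,0,0,0,0,-0.04,0.36,0,0,0,0,-0.04,0.36,0,0,0,0,-0.04,0.36,0,0,0,0],
)

```text
clock: 13.13
tcp_pos: [0.6045, -0.0194, 0.0475]
orientation: [0.001, -0.054, 0.999, 0.0]
wrist_force: [0.0, 0.8, 5.4]
finger_gap: 0.0248
grip_force: 80.3
```

Call:
apply_moves(
  moves=[-0.004,0.04,0,0,0,0,-0.008,0.08,0,0,0,0,-0.008,0.08,0,0,0,0,-0.008,0.08,0,0,0,0],
)

```text
clock: 13.47
tcp_pos: [0.6044, -0.0178, 0.0475]
orientation: [0.001, -0.054, 0.999, -0.0]
wrist_force: [-0.3, -0.4, 6.1]
finger_gap: 0.0246
grip_force: 80.3
```

Call:
apply_moves(
  moves=[-0.004,0.04,0,0,0,0,-0.004,0.04,0,0,0,0,-0.004,0.04,0,0,0,0],
)

```text
clock: 13.72
tcp_pos: [0.6043, -0.0169, 0.0475]
orientation: [0.001, -0.054, 0.999, -0.0]
wrist_force: [-0.1, -0.4, 6.1]
finger_gap: 0.0246
grip_force: 80.3
```

Call:
apply_moves(
  moves=[-0.004,0.04,0,0,0,0,-0.004,0.04,0,0,0,0,-0.004,0.04,0,0,0,0],
)

```text
clock: 13.97
tcp_pos: [0.6043, -0.0159, 0.0475]
orientation: [0.001, -0.054, 0.999, -0.0]
wrist_force: [-0.5, -0.5, 5.6]
finger_gap: 0.0249
grip_force: 80.3
```

Call:
apply_moves(
  moves=[-0.004,0.04,0,0,0,0,-0.004,0.04,0,0,0,0,-0.004,0.04,0,0,0,0],
)

```text
clock: 14.22
tcp_pos: [0.6042, -0.0159, 0.0476]
orientation: [0.001, -0.054, 0.999, -0.001]
wrist_force: [0.1, -3.8, 5.8]
finger_gap: 0.0248
grip_force: 80.3
```

Call:
apply_moves(
  moves=[-0.004,0.04,0,0,0,0,-0.004,0.04,0,0,0,0,-0.004,0.04,0,0,0,0],
)

```text
clock: 14.47
tcp_pos: [0.6042, -0.0158, 0.0476]
orientation: [0.001, -0.054, 0.999, -0.002]
wrist_force: [-0.4, -7.0, 5.8]
finger_gap: 0.0246
grip_force: 80.1
```

Call:
apply_moves(
  moves=[0.1,0.011,0,0,0,0,0.2,0.022,0,0,0,0,0.28,0.03,0,0,0,0,0.32,0.035,0,0,0,0,0.32,0.035,0,0,0,0,0.32,0.035,0,0,0,0],
)

```text
clock: 14.97
tcp_pos: [0.6122, -0.0149, 0.0476]
orientation: [0.001, -0.054, 0.999, -0.002]
wrist_force: [-0.4, -6.8, 5.3]
finger_gap: 0.025
grip_force: 80.2
```

```bash
python3 -c "
from h import *
s=status.get_state();print(s['ft_torque'],s['wrist_force'],s['orientation'])"
```

```text
[-1.20288855  0.06854662  0.09254146] [-0.44115693 -6.75686874  5.25636841] [ 0.0012149  -0.05350683  0.99856461 -0.00206611]
```

Call:
apply_moves(
  moves=[0.04,0.004,-0.02,0,0,0,0.08,0.009,-0.04,0,0,0,0.08,0.009,-0.04,0,0,0,0.08,0.009,-0.04,0,0,0],
)

```text
clock: 15.3
tcp_pos: [0.6147, -0.0147, 0.0475]
orientation: [0.002, -0.054, 0.999, -0.002]
wrist_force: [-0.1, -5.9, 9.6]
finger_gap: 0.0243
grip_force: 80.7
```

Call:
apply_moves(
  moves=[0.04,0.004,0,0,0,0,0.04,0.004,0,0,0,0,0.04,0.004,0,0,0,0],
)

```text
clock: 15.55
tcp_pos: [0.6148, -0.0147, 0.0476]
orientation: [0.001, -0.053, 0.999, -0.002]
wrist_force: [-3.4, -6.6, 12.5]
finger_gap: 0.0249
grip_force: 81.1
```

Call:
apply_moves(
  moves=[0.04,0.004,0,0,0,0,0.04,0.004,0,0,0,0,0.04,0.004,0,0,0,0],
)

```text
clock: 15.8
tcp_pos: [0.6148, -0.0146, 0.0475]
orientation: [0.0, -0.053, 0.999, -0.002]
wrist_force: [-7.1, -6.6, 14.0]
finger_gap: 0.0248
grip_force: 81.5
```

Call:
apply_moves(
  moves=[0.014,0.02,0,0,0,0,0.028,0.04,0,0,0,0,0.028,0.04,0,0,0,0,0.028,0.04,0,0,0,0],
)

```text
clock: 16.13
tcp_pos: [0.6149, -0.0146, 0.0476]
orientation: [-0.0, -0.053, 0.999, -0.003]
wrist_force: [-9.3, -9.9, 16.2]
finger_gap: 0.0246
grip_force: 81.8
```

```bash
python3 - <<'E'
from m import *
np.set_printoptions(precision=4,suppress=True)
s=status.get_state();print(s["tcp_pos"],s["orientation"],s["wrist_force"],s["ft_torque"])
c=cam("wrist");h=cv2.cvtColor(c["image"],cv2.COLOR_BGR2HSV);H,S,V=[h[...,i].astype(int) for i in range(3)]
for nm,m,z in [("brass",(H>18)&(H<32)&(S>110)&(V>130),.026),("white",(S<40)&(V>190),.01),("green",(H>40)&(H<85)&(S>70),.03)]:
    for mm,a,ce in comps(m,150): print(nm,a,ce,*rect(c,mm,z))
E
```

```text
[ 0.6149 -0.0146  0.0476] [-0.0004 -0.0531  0.9986 -0.0031] [-9.2723 -9.9035 16.155 ] [-1.8866  1.5826  0.2038]
brass 5376 [325.3101 160.4094] [578.1  18.8] [133.8  15.6] 6.2
white 43699 [185.2092  97.0751] [557.  -51.7] [137.  159.1] 6.2
white 175 [330.1714  99.5886] [530.9  17.7] [7.7 8.1] 6.8
white 330 [  5.1242 221.0061] [ 630.3 -188.9] [ 9.4 38.4] 78.4
green 13670 [256.7307 225.9035] [619.8 -14.7] [116.5  59.3] 6.3
```

Call:
apply_moves(
  moves=[0,0,0,0.003,-0.001,0,0,0,0,0.006,-0.002,0,0,0,0,0.006,-0.002,0,0,0,0,0.006,-0.002,0,0,0,0,0.006,-0.002,0],
)

```text
clock: 16.6
tcp_pos: [0.6148, -0.0147, 0.0475]
orientation: [0.001, -0.053, 0.999, -0.0]
wrist_force: [-8.5, -10.3, 16.1]
finger_gap: 0.0249
grip_force: 81.6
```

```bash
python3 -c "
from h import *
s=status.get_state();print(s['tcp_pos'],s['ft_torque'],s['wrist_force'],s['orientation'],s['clock'])"
```

```text
[ 0.61484932 -0.0147047   0.04748154] [-1.99645876  1.5986453   0.16474398] [ -8.54885818 -10.30721902  16.11448377] [ 6.78268930e-04 -5.30719232e-02  9.98590419e-01 -2.94591497e-04] 16.6
```

```bash
python3 -c "
from h import *
print(job.hand_in())"
```

```text
the job is handed in; nothing more can be done
None
```

I handed the job in at 16.6 s: the middle-sized shackle lies in the open drawer, and the green block sits flat, rib up, in the jig corner, still gripped and pressed with about 9.5 N against each stop. The final seating rests on force and position readings, because all 10 picture views were used before it, and the judge's result was not shown.

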